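Gauge the bushes and fit the good one on the spindle

TASK

Only one of the three bushes in the wooden rack has a bore that is to size all the way down. Try the plug gauge in their bores, pressing only gently, until it goes fully home in one of them, then put the gauge back fully home in its stand and slip the bush that passed gently over the upright spindle, fully home on its base plate, the other two staying in their pockets. Let go of everything and leave the other things on the bench where they are.

Things in the scene. Friction and masses are not known exactly. Their poses are not given: they have to be found in the camera images.
- gauge: steel plug gauge, starts standing in the stand. Origin: centre of the pin's foot, z up its axis to the handle. Pin 16 mm diameter at z 0 to 34 mm, its foot chamfered 1 mm; round collar 26 mm diameter at z 34 to 38; hexagonal handle 14 mm across flats at z 38 to 94, flats facing its +x, -x and every 60 degrees from there; 12 mm end knob at z 94 to 98. 0.12 kg nominal.
- stand: fixed grey block 64 x 64 x 44 mm, origin at the centre of its underside. One upright hole in the middle of its top: 20 mm diameter, 36 mm deep, mouth chamfered 2 mm. The gauge is home in it when its collar rests on the top, the gauge's origin then 10 mm above the stand's.
- rack: fixed wooden board 70 x 220 x 14 mm (x, y, z), origin under its centre; round pockets 40 mm wide, 6 mm deep at y = -70, 0, +70 mm, each with a bush (1 to 2 mm play). In the one good bush the gauge sinks in until its collar rests on the bush (gauge origin 4 mm above the bush's); in the two faulty ones the bore narrows to 12 mm from 16 mm below the mouth, so it stops with about 18 mm of pin showing.
- bush_1: dark steel bush (plain sleeve) standing in one of the rack's pockets: 36 mm outside diameter (39 mm across contact corners), 38 mm tall, 0.2 kg nominal; origin at the centre of its underside, z up the bore. Bore 17.2 mm at the mouth, no chamfer. All three look the same and their places are mixed; which one is good is to be found with the gauge.
- bush_2: as bush_1, same size and look; good or faulty is to be found with the gauge.
- bush_3: as bush_1, same size and look; good or faulty is to be found with the gauge.
- spindle: fixed aluminium base plate 90 x 90 x 8 mm with an upright steel spindle in its middle: 14 mm diameter, rising 28 mm above the plate (top 36 mm above the origin), its last 8 mm tapering to 6 mm diameter. Origin at the centre of the plate's underside, z up the spindle. A good bush is home on it when it stands on the plate, the bush's origin 8 mm above the spindle's origin.
- cell_aa: loose AA battery lying on its side, 50 mm long, 15 mm thick, its length along its y axis, between the stand and the spindle plate; bystander. Origin at the centre of its underside, as for all bystanders.
- marker: loose marker pen, 135 mm long, 17 mm thick, lying; its length is its y axis; bystander.
- thread_tape: loose flat reel of thread tape, 52 mm diameter, 14 mm high, at the right end of the rack; bystander.
- bolt_a: loose hex bolt 58 mm long, lying behind the rack; bystander.
- tape_measure: loose tape measure 64 x 83 x 35 mm behind the rack; bystander.

How it is judged:
On the way:
1. the gauge is fully home in a bush (collar within 3 mm of its top) (((z of gauge in the frame of bush_1 between 0 and 0.007 m and horizontal distance between gauge and bush_1 below 0.006 m and angle between the z axis of gauge and the z axis of bush_1, either way round below 0.15 rad) or (z of gauge in the frame of bush_2 between 0 and 0.007 m and horizontal distance between gauge and bush_2 below 0.006 m and angle between the z axis of gauge and the z axis of bush_2, either way round below 0.15 rad) or (z of gauge in the frame of bush_3 between 0 and 0.007 m and horizontal distance between gauge and bush_3 below 0.006 m and angle between the z axis of gauge and the z axis of bush_3, either way round below 0.15 rad))), for 0.2 s.
At the end, for the whole second after the job is handed in: One bush stands at rest over the spindle, within 3 mm of the base plate (only the one that the gauge passes can); the other two stand upright in their own pockets (within 12 mm of where they were); the gauge stands at rest in its stand, within 3 mm of full depth ((((horizontal distance between bush_1 and spindle below 0.006 m and height (world z) of bush_1 below 0.011 m and linear speed of bush_1 below 0.01 m/s) and distance of each of bush_2, bush_3 from where it was at the start of the episode below 0.012 m) or ((horizontal distance between bush_2 and spindle below 0.006 m and height (world z) of bush_2 below 0.011 m and linear speed of bush_2 below 0.01 m/s) and distance of each of bush_1, bush_3 from where it was at the start of the episode below 0.012 m) or ((horizontal distance between bush_3 and spindle below 0.006 m and height (world z) of bush_3 below 0.011 m and linear speed of bush_3 below 0.01 m/s) and distance of each of bush_1, bush_2 from where it was at the start of the episode below 0.012 m)) and angle between each of bush_1, bush_2, bush_3, gauge's own z axis and vertical below 0.1 rad and horizontal distance between gauge and stand below 0.006 m and height (world z) of gauge below 0.013 m and linear speed of gauge below 0.01 m/s); the robot touches nothing.
It fails at once if the gauge is forced: it presses on a bush with more than 30 N (contact force between gauge and bush_1 above 30 N or contact force between gauge and bush_2 above 30 N or contact force between gauge and bush_3 above 30 N).
It fails at once if a bush is forced on the spindle with more than 30 N (contact force between any of bush_1, bush_2, bush_3 and spindle above 30 N).
It fails at once if a bystander (battery, marker, thread tape, bolt or tape measure) is moved more than 30 mm (distance of any of cell_aa, marker, thread_tape, bolt_a, tape_measure from where it was at the start of the episode above 0.03 m).
It also fails if it takes over 72 s, if anything falls off the work surface, if the arm or the gripper's body presses on something with over 40 N, if the wrist force passes 120 N, or if a joint passes its speed limit or range.

ROBOT

A 6-joint arm with a two-finger parallel gripper is mounted at the origin on a cart in front of the work surface, level with it; the furniture and walls round the work are solid. World frame = base frame: x ahead of the robot, y to its left, z up, the work surface at z = 0. Lengths are in m, angles in rad, forces in N, time in s.
With the tool pointing down it reaches from about 0.35 to 0.85 m from the base axis. Payload 8.1 kg.
Tool frame: the origin (TCP) lies at the very end of the fingers, on their centre line; the grasp point (between the pads) lies 19 mm behind it; z points along the fingers, y is the line along which they close (so a half turn about z gives the same grasp; the last joint's range is limited). The gripper opens to 93 mm and grips with 3 to 60 N. Pads are 15 mm wide; open, the fingers measure 128 mm over their backs; the gripper's body (75 mm by 188 mm) begins 65 mm behind the grasp point.
Start: joints at [1.194, 0.13, 1.488, -0, 1.523, -0.085], TCP at [0.173, 0.575, 0.219] pointing down, gripper open.
Joint ranges: [-2.96, 2.96], [-0.89, 2.26], [0.02, 2.5], [-1.34, 4.48], [0, 2.73], [-2.66, 2.66]. Speed limits (rad/s): [2.39, 2.39, 2.79, 3.14, 3.14, 3.14].

INTERFACE

Orientations are given as a rotation vector (axis times angle).
In Python, from plant import monitor, eyes, ticket gives the robot as it stands.
- The arm moves only by the tool arm_command, never from a script. Its argument "deltas" is a list that holds one entry, the list of rows, each a list of 6 numbers: the shift along the world's x, y, z in cm, then the turn, a rotation vector about the world's x, y, z in degrees. In form: [[[tx, ty, tz, rx, ry, rz], ...]]. A call has 1 to 12 rows; each row shifts and turns the commanded pose from where the row before left it; what a row does not reach is not made up. A row lasts 1/12 s, in which the tool goes at most 41.7 mm and 7.16 degrees, less where a joint would pass 70% of its speed; a pose out of reach is approached as far as the arm can. A call is refused whole if a number of a shift passes 4.17 or a number of a turn 7.16, either way. A call with a gripper value outside its range is refused whole. "gripper" is the opening, from -1 (shut) to 1 (fully open), set as the call begins (left out, the last holds). The fingers move at their own pace and stop on an object; "squeeze" is the grip in N (left out, the last holds). Time passes only in rows, so rows that do not move let the fingers close. It gives the time, the measured TCP pose, the force, the opening and the grip force at its end, in the units of the state.
- monitor.read_state(): the state, without advancing time (a new reading comes with each control period).
- eyes.read_camera(name): name is "scene" or "top" or "wrist"; returns the picture (384x512x3 uint8, blue, green, red); there is no depth.
- eyes.camera_model(name): a dict with "fx", "fy", "cx", "cy" (pixels), "k1" (the pictures are not rectified: a ray, as slopes to the right and down, at radius r is drawn at 1 + k1 r^2 times it, then the intrinsics apply), "rvec" (rotation vector, rad) and "tvec" (3), from world to camera coordinates, as OpenCV has them. Camera axes: x right, y down, z forward; pixel columns grow to the right and rows downward; lengths in m; the calibration is good to about 2 mm. A picture is of the moment at which its call begins: read the wrist's pose just before it. camera_model takes no time and is no camera call; for the wrist camera it gives the pose at the moment of the call.
- ticket.close_job(): hands the job in; it is judged then, once.
The state is a dict: "t": time; "q": joint angles; "dq": joint speeds; "joint_torque": joint torques, N m; "tool_pos": TCP position; "orientation": TCP orientation; "force": force on the tool from outside, world axes, zero at the start; "wrist_torque": the same for the moment, N m; "opening": finger opening in m; "gripper_force": force on a finger pad.
Only numpy, scipy, OpenCV 4.12 (cv2) and the standard library are available. Lean on these libraries where they do the work, as an engineer would, in place of code of your own. Each camera call takes 0.05 s, during which the arm holds its last target. There are 200 camera calls.

## Working session

There is one attempt and no reset: what is moved stays moved. The work goes in short steps, Python scripts to look and compute and a tool call to move; the robot and the scene stay as the last step left them, time stands still between calls to the robot, and variables do not carry over. Pictures are saved under pics/ and viewed, at most 10 in all, crops included, and the job is handed in when it is done.

Besides the shell and the picture viewer there is one more tool, called as name(argument=value, ...), one argument or row to a line, values as JSON. arm_command: Moves the arm, as the interface text tells. Its arguments: {"type":"object","properties":{"deltas":{"type":"array"},"gripper":{"type":"number"},"squeeze":{"type":"number"}},"required":["deltas"]}

```bash
ls; mkdir -p pics
cat > h.py <<'E'
import numpy as np, cv2
from plant import monitor, eyes, ticket
def cam(n):
    m=eyes.camera_model(n); R=cv2.Rodrigues(np.array(m["rvec"],float))[0]; return m,R,np.array(m["tvec"],float).ravel()
def K(m): return np.array([[m["fx"],0,m["cx"]],[0,m["fy"],m["cy"]],[0,0,1.]]),np.array([m["k1"],0,0,0,0.])
def rays(c,px):
    m,R,t=c; k,d=K(m); u=cv2.undistortPoints(np.array(px,float).reshape(-1,1,2),k,d).reshape(-1,2)
    return -R.T@t, np.c_[u,np.ones(len(u))]@R
def plane(c,px,z):
    o,v=rays(c,px); return o+v*((z-o[2])/v[:,2])[:,None]
def proj(c,P):
    m,R,t=c; k,d=K(m); return cv2.projectPoints(np.array(P,float).reshape(-1,1,3),cv2.Rodrigues(R)[0],t,k,d)[0].reshape(-1,2)
def tri(c1,p1,c2,p2):
    o1,v1=rays(c1,[p1]);o2,v2=rays(c2,[p2]);v1=v1[0]/np.linalg.norm(v1);v2=v2[0]/np.linalg.norm(v2)
    s=np.linalg.lstsq(np.c_[v1,-v2],o2-o1,rcond=None)[0]; a=o1+s[0]*v1;b=o2+s[1]*v2
    return (a+b)/2,np.linalg.norm(a-b)
E
python3 - <<'E'
from h import *
s=monitor.read_state(); print(s)
for n in ("scene","top","wrist"):
    c=cam(n); im=eyes.read_camera(n); cv2.imwrite(f"pics/{n}0.png",im); print(n,c[0], -c[1].T@c[2])
a=[cv2.imread(f"pics/{n}0.png") for n in("scene","top")]
E
```

```text
pics
{'t': 0.0, 'q': array([ 1.19356850e+00,  1.31160560e-01,  1.48930379e+00, -4.66549775e-05,
        1.52299252e+00, -8.54158196e-02]), 'dq': array([-1.08649482e-03,  1.88124490e-03, -5.01941426e-05,  4.68673407e-04,
        1.73740947e-03, -4.45025409e-04]), 'joint_torque': array([ 2.19823050e-04, -5.59864318e+01, -4.91738105e+01,  7.67602259e-02,
        3.59794346e-02, -9.35649041e-05]), 'tool_pos': array([0.17240208, 0.57408951, 0.21757435]), 'orientation': array([-4.56693324e-01, -3.10783318e+00,  2.86674522e-03]), 'force': array([ 0.34897764,  0.44332235, -0.13739443]), 'wrist_torque': array([-0.01410496, -0.01210962, -0.01975287]), 'gripper_force': 0.0, 'opening': 0.092912465464249}
scene {'fx': 368.5630625818547, 'fy': 368.5630625818547, 'cx': 254.0569525236216, 'cy': 189.8485093913278, 'k1': -0.0709902976851213, 'rvec': array([ 2.22723009, -0.44809178,  0.21210346]), 'tvec': array([-0.48507099,  0.27585839,  0.58746458])} [ 0.33967735 -0.44219094  0.58787143]
top {'fx': 476.0628428914156, 'fy': 476.0628428914156, 'cx': 248.9249488361617, 'cy': 191.8289894815588, 'k1': 0.023049320731638106, 'rvec': array([ 2.13395999, -2.10954071,  0.18412865]), 'tvec': array([0.1510861 , 0.59278283, 0.87759881])} [0.42205504 0.14840843 0.97172148]
wrist {'fx': 319.47944545932677, 'fy': 319.47944545932677, 'cx': 256.0495197135294, 'cy': 194.35679336610997, 'k1': -0.05216778783400844, 'rvec': array([-2.33532702, -1.73631492, -0.23991127]), 'tvec': array([-0.59918571, -0.03150753,  0.38997424])} [0.10006864 0.59597366 0.3832725 ]
```

View pics/scene0.png

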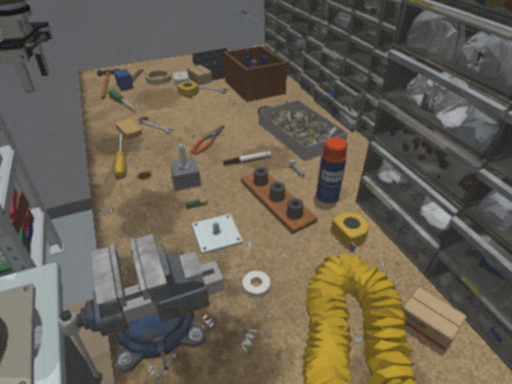

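View pics/top0.png

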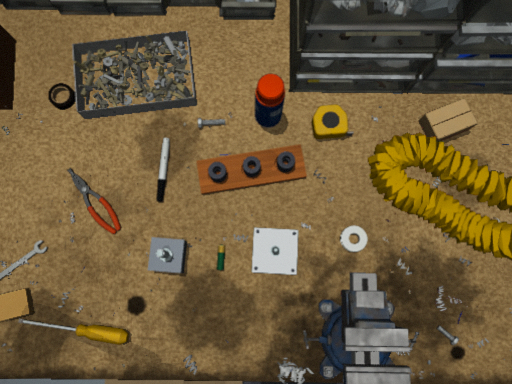

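The scene view shows the gauge in its stand at about (183,165), the spindle at (216,230) and the bushes at (261,175), (277,190) and (295,208). In the top view the stand is at (167,255), the plate at (275,250), the bushes at (217,173), (252,167) and (286,161), and the spray can at (270,100).

Run:
```python
from h import *
t=cv2.imread("pics/top0.png"); s=cv2.imread("pics/scene0.png")
a=cv2.resize(t[140:280,140:310],None,fx=4,fy=4,interpolation=cv2.INTER_CUBIC)
cv2.imwrite("pics/topc.png",a)
b=cv2.resize(s[135:260,160:325],None,fx=4,fy=4,interpolation=cv2.INTER_CUBIC)
cv2.imwrite("pics/scenec.png",b)
c=cam("top")
for n,px,z in (("stand",(167,255),.044),("b",(217,173),.046),("b",(252,167),.046),("b",(286,161),.046),("sp",(275,250),.03),("can",(270,90),.15)):
    print(n,plane(c,[px],z)[0].round(3))
```

```text
stand [0.467 0.315 0.044]
b [0.63  0.222 0.046]
b [0.643 0.152 0.046]
b [0.656 0.085 0.046]
sp [0.48  0.105 0.03 ]
can [0.763 0.121 0.15 ]
```

View pics/topc.png

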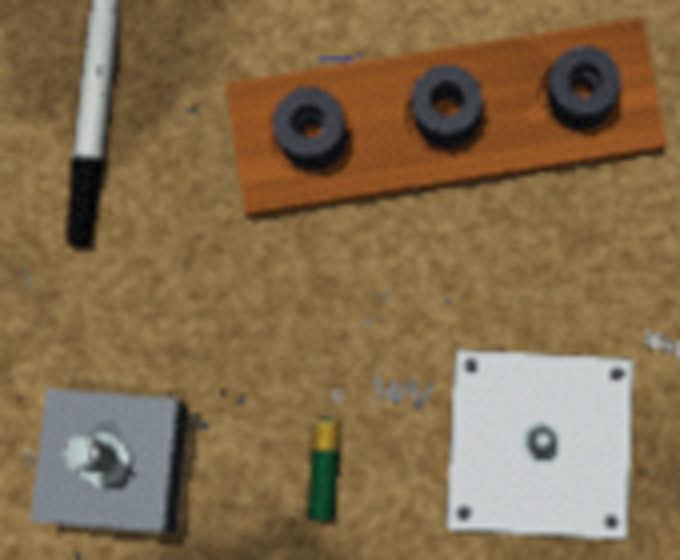

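View pics/scenec.png

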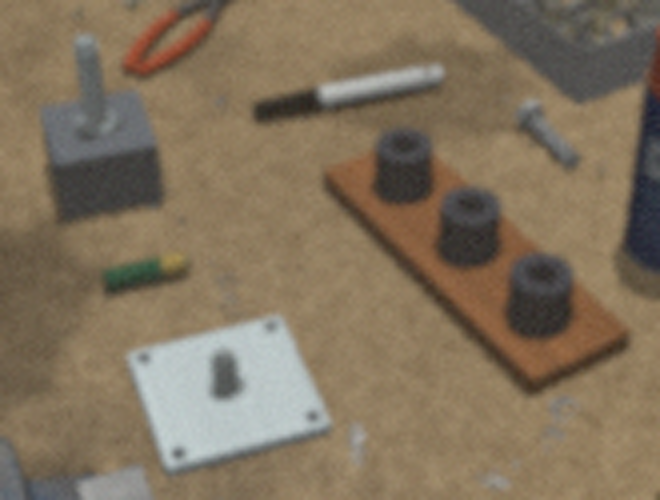

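The top crop shows the rack yawed about 10°, the spindle at crop (542,442) and the gauge leaning outwards by perspective at the stand. I'll bring the wrist camera over the work for close, two-place measurements.

arm_command(
  deltas=[
    [[3,-2.7,0,0,0,2.3],[3,-2.7,0,0,0,2.3],[3,-2.7,0,0,0,2.3],[3,-2.7,0,0,0,2.3],[3,-2.7,0,0,0,2.3],[3,-2.7,0,0,0,2.3],[3,-2.7,0,0,0,2.3],[3,-2.7,0,0,0,2.3],[3,-2.7,0,0,0,2.3],[3,-2.7,0,0,0,2.3],[3,-2.7,0,0,0,2.3],[3,-2.7,0,0,0,2.3]],
  ],
)

```text
t: 1.15
tool_pos: [0.5336, 0.2489, 0.2184]
orientation: [0.301, -3.127, -0.0]
force: [0.9, 1.1, 0.1]
opening: 0.0933
gripper_force: 0.0
```

arm_command(
  deltas=[
    [[0,0,0,0,0,0],[0,0,0,0,0,0],[0,0,0,0,0,0],[0,0,0,0,0,0]],
  ],
)

```text
t: 1.48
tool_pos: [0.5318, 0.2514, 0.2184]
orientation: [0.299, -3.127, -0.0]
force: [-0.2, 0.5, -0.0]
opening: 0.0934
gripper_force: 0.0
```

Run:
```python
from h import *
import pickle
c=cam("wrist"); im=eyes.read_camera("wrist"); cv2.imwrite("pics/w1.png",im); pickle.dump(c,open("w1.pkl","wb"))
s=monitor.read_state(); print(s["tool_pos"],cv2.Rodrigues(s["orientation"])[0].round(3)); print(-c[1].T@c[2],c[1][2],proj(c,[s["tool_pos"]]))
```

```text
[0.5316899  0.25165863 0.21854929] [[-0.982 -0.19  -0.   ]
 [-0.19   0.982  0.   ]
 [ 0.     0.    -1.   ]]
[0.45765268 0.23696789 0.38401635] [ 0.26707827  0.05185911 -0.96227846] [[256.68344606 243.37354115]]
```

View pics/w1.png

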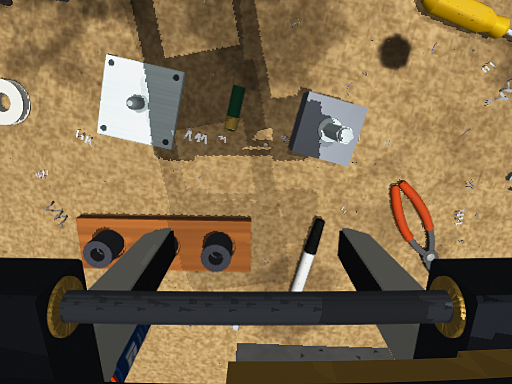

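The wrist view shows the spindle at (135,102), stand and gauge at (330,130), and two bushes at (100,250) and (216,250), with the middle one behind a finger. I'll take a second wrist place further ahead.

arm_command(
  deltas=[
    [[3,-2.5,0,0,0,0],[3,-2.5,0,0,0,0],[3,-2,0,0,0,0],[0,0,0,0,0,0],[0,0,0,0,0,0],[0,0,0,0,0,0],[0,0,0,0,0,0]],
  ],
)

```text
t: 2.12
tool_pos: [0.6216, 0.1822, 0.2189]
orientation: [-0.301, 3.127, 0.001]
force: [0.4, -0.4, -0.6]
opening: 0.0929
gripper_force: 0.0
```

Run:
```python
from h import *
import pickle
c=cam("wrist"); im=eyes.read_camera("wrist"); cv2.imwrite("pics/w2.png",im); pickle.dump(c,open("w2.pkl","wb"))
s=monitor.read_state(); print(s["tool_pos"]); print(-c[1].T@c[2])
```

```text
[0.62163818 0.18216595 0.21905961]
[0.54738348 0.16760569 0.38445279]
```

View pics/w2.png

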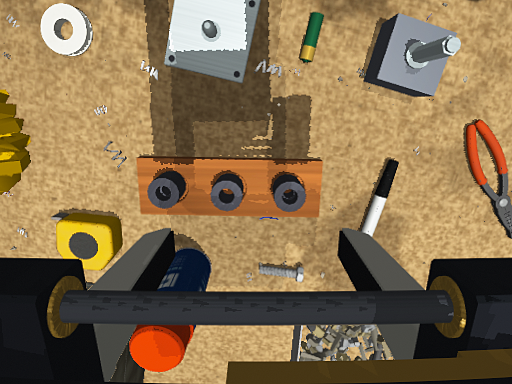

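The second view shows the three bush tops at (165,189), (227,195) and (290,195), the spindle at (210,30) and the gauge knob at (453,45). I'll zoom in to pick features well.

Run:
```python
from h import *
a=cv2.imread("pics/w2.png");b=cv2.imread("pics/w1.png")
z=lambda i,f:cv2.resize(i,None,fx=f,fy=f,interpolation=cv2.INTER_CUBIC)
o=np.zeros((580,760,3),np.uint8)
o[:240]=z(a[165:225,135:325],4)
o[240:580,:360]=z(b[85:170,285:375],4)
o[240:580,360:]=z(b[60:145,90:190],4)
cv2.imwrite("pics/comp.png",o)
```

```text
(no output)
```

View pics/comp.png

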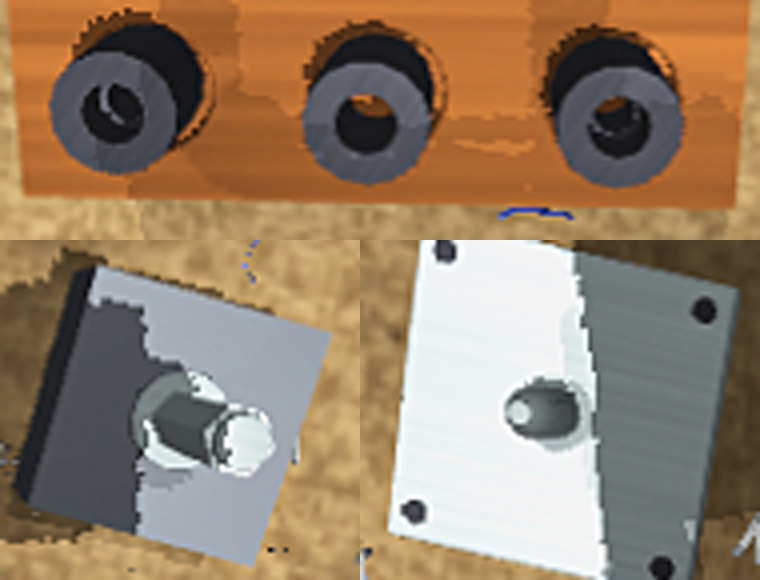

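Run:
```python
from h import *
import pickle
c1=pickle.load(open("w1.pkl","rb"));c2=pickle.load(open("w2.pkl","rb"));ct=cam("top")
a=cv2.imread("pics/w2.png");b=cv2.imread("pics/w1.png");t=cv2.imread("pics/top0.png")
def rings(im,x0,y0,x1,y1,lo,hi):
    h=im[y0:y1,x0:x1]; mx=h.max(2).astype(int);mn=h.min(2).astype(int)
    m=((mx>lo)&(mx<hi)&(mx-mn<32)).astype(np.uint8)
    n,l,st,ce=cv2.connectedComponentsWithStats(m); out=[]
    for i in range(1,n):
        if st[i,4]>60:
            p=np.argwhere(l==i)[:,::-1].astype(np.float32); e=cv2.fitEllipse(cv2.convexHull(p)) 
            out.append((e[0][0]+x0,e[0][1]+y0,*e[1],st[i,4]))
    return sorted(out)
r2=rings(a,135,165,325,225,60,140); r1=rings(b,70,220,250,280,60,140); rt=rings(t,195,145,305,190,45,140)
for n,r in (("w2",r2),("w1",r1),("top",rt)): print(n,np.round(r,1).tolist())
B=[x[:2] for x in r2 if x[4]>300]
P=plane(c2,B,.046);print("w2 on .046",P.round(4).tolist(), [np.linalg.norm(P[i+1]-P[i]).round(4) for i in range(len(P)-1)])
print("top pred",proj(ct,P).round(1).tolist(),"w1 pred",proj(c1,P).round(1).tolist())
X=[(95,265),(330,332),(255,567),(30,497)]
S=plane(c1,[(285+x/4,85+(y-240)/4) for x,y in X],.044);print("stand",S.round(4).tolist(),S.mean(0),np.linalg.norm(S-np.roll(S,1,0),axis=1))
print("knob",tri(c1,(347,135),c2,(453,45)), "collar@.048",plane(c1,[(329.5,129.5)],.048))
H=[(445,250),(705,310),(662,568),(413,511)]
S=plane(c1,[(90+(x-360)/4,60+(y-240)/4) for x,y in H],.008);print("holes",S.round(4).tolist(),S.mean(0),"tip",plane(c1,[(129.5,102.75)],.036))
d=a[10:50,180:240];cv2.imwrite("pics/z1.png",np.vstack([cv2.resize(d,None,fx=8,fy=8,interpolation=cv2.INTER_CUBIC),cv2.resize(a[28:63,430:490],(480,280),interpolation=cv2.INTER_CUBIC)]))
```

```text
w2 [[162.8, 192.7, 29.4, 32.1, 582.0], [226.1, 195.1, 30.1, 31.7, 576.0], [289.5, 196.2, 29.8, 31.7, 577.0]]
w1 [[97.0, 254.0, 25.1, 29.9, 458.0], [133.7, 260.8, 30.5, 94.8, 1525.0], [215.3, 258.0, 26.7, 29.2, 466.0]]
top [[216.4, 170.3, 16.6, 17.9, 188.0], [251.4, 164.5, 16.8, 17.7, 185.0], [285.7, 159.6, 16.1, 17.5, 184.0]]
w2 on .046 [[0.6593, 0.0846, 0.046], [0.6487, 0.1538, 0.046], [0.6366, 0.2226, 0.046]] [np.float64(0.0701), np.float64(0.0699)]
top pred [[286.0, 159.5], [251.4, 164.3], [216.8, 169.8]] w1 pred [[96.8, 254.4], [155.5, 257.0], [214.9, 258.1]]
stand [[0.4345, 0.2874, 0.044], [0.4387, 0.3513, 0.044], [0.5025, 0.3482, 0.044], [0.4957, 0.284, 0.044]] [0.46785048 0.31771302 0.044     ] [0.06120816 0.06396918 0.06380077 0.06454233]
knob (array([0.46757576, 0.31977173, 0.10290383]), np.float64(0.0005102913333590553)) collar@.048 [[0.46776491 0.31676447 0.048     ]]
holes [[0.4424, 0.0697, 0.008], [0.4454, 0.1439, 0.008], [0.5193, 0.1407, 0.008], [0.5162, 0.0662, 0.008]] [0.48084939 0.1051197  0.008     ] tip [[0.48051857 0.1049985  0.036     ]]
```

View pics/z1.png

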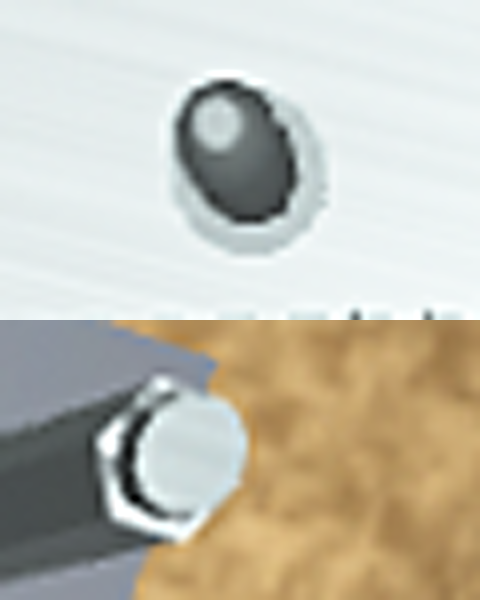

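The zooms show the spindle tip at w2 (206.9,25.3), the knob at (453.5,44.9), and the hexagon corners behind the knob at crop (160,380) and (182,540).

Run:
```python
from h import *
import pickle
c1=pickle.load(open("w1.pkl","rb"));c2=pickle.load(open("w2.pkl","rb"))
k=plane(c2,[(453.5,44.9)],.108);print("knob",k,tri(c1,(347,135),c2,(453.5,44.9)),plane(c1,[(347,135)],.108))
H=plane(c2,[(430+x/8,28+(y-320)/8) for x,y in((160,380),(97,440),(110,505),(182,540))],.104)
print(H.round(4)); e=H-[.468,.3175,.104]; print(np.degrees(np.arctan2(e[:,1],e[:,0])),np.linalg.norm(e,axis=1))
print("tip",plane(c2,[(206.9,25.25)],.036),tri(c1,(129.5,102.75),c2,(206.9,25.25)))
a=cv2.imread("pics/w2.png")
```

```text
knob [[0.46872289 0.31718231 0.108     ]] (array([0.46760503, 0.31959586, 0.10379341]), np.float64(0.00030467703333434385)) [[0.46754543 0.31848182 0.108     ]]
[[0.4613 0.3141 0.104 ]
 [0.4683 0.3093 0.104 ]
 [0.4741 0.3127 0.104 ]
 [0.4757 0.3214 0.104 ]]
[-152.88799664  -87.69017691  -38.34274511   27.02181435] [0.00754614 0.00819851 0.00776328 0.00861237]
tip [[0.48109558 0.10491799 0.036     ]] (array([0.48070401, 0.10451934, 0.03441738]), np.float64(0.0002817166824308148))
```

Measurements agree to about 1 mm: gauge axis at (0.468, 0.3178), flats at yaw ≈116°, bushes at (0.6593,0.0846), (0.6487,0.1538) and (0.6366,0.2226), and spindle at (0.4808,0.1049). Next I'll grasp the gauge.

arm_command(
  deltas=[
    [[-2.56,2.26,0,0,0,2.5],[-2.56,2.26,0,0,0,2.5],[-2.56,2.26,0,0,0,2.5],[-2.56,2.26,-1,0,0,2.5],[-2.56,2.26,-2,0,0,2.5],[-2.56,2.26,-2,0,0,2.5],[0,0,-2,0,0,0],[0,0,-2,0,0,0],[0,0,0,0,0,0],[0,0,0,0,0,0],[0,0,0,0,0,0]],
  ],
)

```text
t: 3.08
tool_pos: [0.4693, 0.3168, 0.1302]
orientation: [-0.704, 3.06, 0.001]
force: [0.1, 0.2, 0.9]
opening: 0.0929
gripper_force: 0.0
```

Run:
```python
from h import *
s=monitor.read_state(); R=cv2.Rodrigues(s["orientation"])[0]; print(s["tool_pos"],R.round(3),np.degrees(np.arctan2(R[1,1],R[0,1])))
import pickle
c2=pickle.load(open("w2.pkl","rb")); print(tri(cam("top"),(270,88),c2,(160,348)))
```

```text
[0.46930824 0.31676286 0.13019885] [[-0.9   -0.437  0.001]
 [-0.437  0.9    0.001]
 [-0.002  0.    -1.   ]] 115.90373944070991
(array([0.76499647, 0.12235413, 0.15503234]), np.float64(0.002921424116269726))
```

arm_command(
  deltas=[
    [[-0.13,0.1,-2.2,0,0,0],[0,0,-2.2,0,0,0],[0,0,-2.2,0,0,0],[0,0,0,0,0,0],[0,0,0,0,0,0],[0,0,0,0,0,0]],
  ],
)

```text
t: 3.58
tool_pos: [0.4691, 0.3178, 0.065]
orientation: [-0.702, 3.059, 0.001]
force: [-0.0, -0.9, 0.8]
opening: 0.0931
gripper_force: 0.0
```

arm_command(
  deltas=[
    [[0,0,0,0,0,0],[0,0,0,0,0,0],[0,0,0,0,0,0],[0,0,0,0,0,0],[0,0,0,0,0,0],[0,0,0,0,0,0],[0,0,0,0,0,0],[0,0,0,0,0,0],[0,0,0,0,0,0],[0,0,0,0,0,0]],
  ],
  gripper=-1,
  squeeze=15,
)

```text
t: 4.42
tool_pos: [0.4676, 0.3172, 0.0625]
orientation: [0.704, -3.062, 0.0]
force: [-0.6, 0.1, -0.6]
opening: 0.0308
gripper_force: 0.0
```

arm_command(
  deltas=[
    [[0,0,0,0,0,0],[0,0,0,0,0,0],[0,0,0,0,0,0],[0,0,0,0,0,0],[0,0,0,0,0,0],[0,0,0,0,0,0]],
  ],
)

```text
t: 4.92
tool_pos: [0.4677, 0.3172, 0.0626]
orientation: [-0.704, 3.062, -0.0]
force: [0.4, 0.3, -1.0]
opening: 0.014
gripper_force: 15.0
```

arm_command(
  deltas=[
    [[0,0,2,0,0,0],[0,0,3,0,0,0],[0,0,2.5,0,0,0],[0,0,0,0,0,0],[0,0,0,0,0,0]],
  ],
)

```text
t: 5.33
tool_pos: [0.469, 0.3179, 0.1396]
orientation: [-0.703, 3.058, 0.002]
force: [-0.0, 0.4, -1.9]
opening: 0.0143
gripper_force: 15.0
```

arm_command(
  deltas=[
    [[2.26,-2.04,0,0,0,-1.9],[2.26,-2.04,0,0,0,-1.9],[2.26,-2.04,0,0,0,-1.9],[2.26,-2.04,0,0,0,-1.9],[2.26,-2.04,0,0,0,-1.9],[2.26,-2.04,0,0,0,-1.9],[2.26,-2.04,0,0,0,-1.9],[2.26,-2.04,0,0,0,-1.9],[0,0,0,0,0,0],[0,0,0,0,0,0],[0,0,0,0,0,0],[0,0,0,0,0,0]],
  ],
)

```text
t: 6.33
tool_pos: [0.6472, 0.1549, 0.1364]
orientation: [0.294, -3.126, -0.0]
force: [1.4, -0.1, -0.6]
opening: 0.0137
gripper_force: 15.0
```

Run:
```python
from h import *
c=cam("wrist"); w=eyes.read_camera("wrist"); s=monitor.read_state()
cs=cam("scene"); im=eyes.read_camera("scene"); print(s["tool_pos"],s["force"])
p=proj(c,[s["tool_pos"]])[0]; q=proj(cs,[[.6487,.1538,.046]])[0]; print(p,q,proj(cs,[s["tool_pos"]-[0,0,.0526]]), proj(c,[[.6487,.1538,.046],s["tool_pos"]-[0,0,.0526]]))
x,y=q.astype(int)
A=cv2.resize(im[y-70:y+30,x-65:x+65],None,fx=4,fy=4,interpolation=cv2.INTER_CUBIC)
x,y=p.astype(int); B=cv2.resize(w[y-100:y+40,x-70:x+70],(400,400),interpolation=cv2.INTER_CUBIC)
cv2.imwrite("pics/chk.png",cv2.resize(np.hstack([cv2.resize(A,(400,400)),B]),(800,400)))
```

```text
[0.64737069 0.15499323 0.13689548] [-0.38576352 -0.25703224 -1.1088098 ]
[256.4617478  244.01055383] [276.96046814 185.60624102] [[276.88987427 172.3449381 ]] [[254.56552177 199.58377472]
 [256.3280606  213.36606647]]
```

View pics/chk.png

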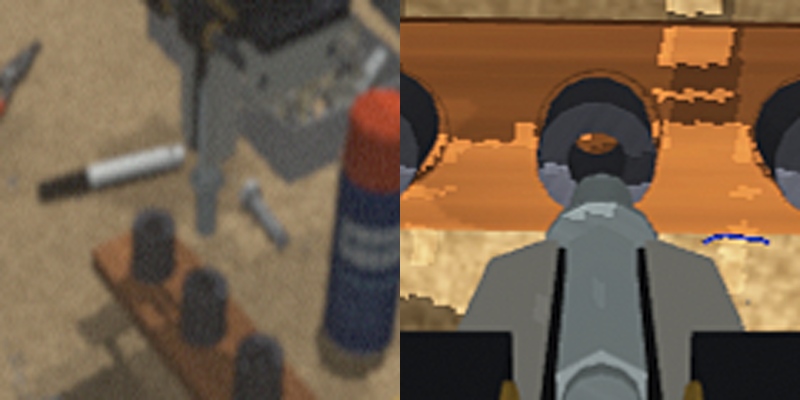

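The picture shows the gauge hanging upright, with its pin just behind and above the middle bore. I'll lower it to just over the mouth and correct the xy.

arm_command(
  deltas=[
    [[0.13,-0.12,-1.7,0,0,0],[0,0,-1.7,0,0,0],[0,0,0,0,0,0],[0,0,0,0,0,0],[0,0,0,0,0,0]],
  ],
)

```text
t: 6.85
tool_pos: [0.6498, 0.1534, 0.1045]
orientation: [-0.294, 3.127, 0.0]
force: [-0.6, 0.2, -1.6]
opening: 0.014
gripper_force: 15.0
```

Run:
```python
from h import *
for i in range(4):
    w=eyes.read_camera("wrist"); c=cam("wrist"); s=monitor.read_state(); print(s["tool_pos"],s["force"],s["dq"].round(4))
cv2.imwrite("pics/w3.png",w)
print(proj(c,[[.6487,.1538,.046],s["tool_pos"]-[0,0,.0526]]))
h=w[150:240,200:310]; mx=h.max(2).astype(int);mn=h.min(2).astype(int)
```

```text
[0.65031715 0.15335317 0.10510482] [-0.70247651 -0.53841357 -1.31712564] [-0.0021 -0.0035 -0.0087 -0.0004 -0.0029 -0.0013]
[0.65054271 0.15327296 0.10530094] [-0.0489221  -0.34246434 -1.11260688] [-0.0034  0.0001 -0.0029  0.0016 -0.001   0.0004]
[0.65056703 0.15316619 0.10521688] [ 0.47482554 -0.37437669 -0.99162302] [-0.0033  0.0026  0.0027 -0.0003 -0.0015 -0.0012]
[0.6504988  0.15310351 0.10505893] [ 0.70881242  0.21426417 -0.99406447] [ 0.0002  0.0041  0.0024  0.0002 -0.001   0.001 ]
[[257.56932067 207.61437816]
 [256.1986136  212.58693708]]
```

arm_command(
  deltas=[
    [[-0.15,0.06,-0.3,0,0,0],[0,0,0,0,0,0],[0,0,0,0,0,0],[0,0,0,0,0,0],[0,0,0,0,0,0],[0,0,0,0,0,0]],
  ],
)

```text
t: 7.55
tool_pos: [0.6483, 0.1534, 0.1006]
orientation: [0.292, -3.128, 0.0]
force: [-0.3, 0.4, -0.5]
opening: 0.0141
gripper_force: 15.0
```

arm_command(
  deltas=[
    [[0,0,0,0,0,0],[0,0,0,0,0,0],[0,0,0,0,0,0],[0,0,0,0,0,0]],
  ],
)

```text
t: 7.88
tool_pos: [0.6483, 0.1534, 0.1007]
orientation: [-0.292, 3.128, 0.0]
force: [-0.1, -0.5, -0.7]
opening: 0.0138
gripper_force: 15.0
```

arm_command(
  deltas=[
    [[0,0,-0.15,0,0,0],[0,0,-0.15,0,0,0],[0,0,-0.1,0,0,0],[0,0,0,0,0,0],[0,0,0,0,0,0]],
  ],
)

```text
t: 8.3
tool_pos: [0.6481, 0.1534, 0.0964]
orientation: [0.292, -3.128, 0.0]
force: [-0.2, 1.4, -1.6]
opening: 0.0139
gripper_force: 15.0
```

arm_command(
  deltas=[
    [[0,0,-0.1,0,0,0],[0,0,-0.1,0,0,0],[0,0,0,0,0,0],[0,0,0,0,0,0]],
  ],
)

```text
t: 8.63
tool_pos: [0.6482, 0.1534, 0.0945]
orientation: [0.292, -3.128, 0.0]
force: [0.6, -0.8, -1.2]
opening: 0.0139
gripper_force: 15.0
```

It's in the bore with no force. I'll keep going down.

arm_command(
  deltas=[
    [[0,0,-0.2,0,0,0],[0,0,-0.2,0,0,0],[0,0,-0.2,0,0,0],[0,0,-0.2,0,0,0],[0,0,-0.1,0,0,0],[0,0,0,0,0,0],[0,0,0,0,0,0]],
  ],
)

```text
t: 9.22
tool_pos: [0.6482, 0.1534, 0.0855]
orientation: [0.292, -3.128, 0.0]
force: [-0.4, -0.3, -0.9]
opening: 0.0138
gripper_force: 15.0
```

arm_command(
  deltas=[
    [[0,0,-0.1,0,0,0],[0,0,-0.1,0,0,0],[0,0,-0.1,0,0,0],[0,0,-0.1,0,0,0],[0,0,0,0,0,0]],
  ],
)

```text
t: 9.63
tool_pos: [0.6481, 0.1534, 0.0813]
orientation: [0.292, -3.127, 0.0]
force: [-0.5, -0.6, -1.3]
opening: 0.0138
gripper_force: 15.0
```

Past 16 mm without force. I'll go on to home (TCP about 0.0646).

arm_command(
  deltas=[
    [[0,0,-0.2,0,0,0],[0,0,-0.2,0,0,0],[0,0,-0.2,0,0,0],[0,0,-0.2,0,0,0],[0,0,-0.2,0,0,0],[0,0,-0.2,0,0,0],[0,0,0,0,0,0],[0,0,0,0,0,0]],
  ],
)

```text
t: 10.3
tool_pos: [0.6481, 0.1534, 0.0694]
orientation: [0.292, -3.128, 0.0]
force: [-0.4, 1.1, -0.8]
opening: 0.014
gripper_force: 15.0
```

arm_command(
  deltas=[
    [[0,0,-0.1,0,0,0],[0,0,-0.1,0,0,0],[0,0,-0.05,0,0,0],[0,0,0,0,0,0],[0,0,0,0,0,0]],
  ],
)

```text
t: 10.72
tool_pos: [0.6483, 0.1534, 0.0671]
orientation: [0.292, -3.128, -0.0]
force: [-0.0, 0.4, -0.8]
opening: 0.0137
gripper_force: 15.0
```

arm_command(
  deltas=[
    [[0,0,-0.1,0,0,0],[0,0,-0.1,0,0,0],[0,0,0,0,0,0],[0,0,0,0,0,0],[0,0,0,0,0,0]],
  ],
)

```text
t: 11.13
tool_pos: [0.6482, 0.1535, 0.0651]
orientation: [0.292, -3.128, -0.0]
force: [-0.1, -0.0, -1.3]
opening: 0.0136
gripper_force: 15.0
```

arm_command(
  deltas=[
    [[0,0,-0.1,0,0,0],[0,0,0,0,0,0],[0,0,0,0,0,0],[0,0,0,0,0,0],[0,0,0,0,0,0]],
  ],
)

```text
t: 11.55
tool_pos: [0.6484, 0.1535, 0.0644]
orientation: [-0.292, 3.128, -0.0]
force: [-0.4, 0.2, 0.4]
opening: 0.0137
gripper_force: 15.0
```

It's home in the middle bush: contact at the expected height with about 1 N. That bush is the good one. I'll take the gauge back to the stand.

arm_command(
  deltas=[
    [[0,0,0.5,0,0,0],[0,0,1,0,0,0],[0,0,1.5,0,0,0],[0,0,2,0,0,0],[0,0,2,0,0,0],[0,0,0.5,0,0,0],[0,0,0,0,0,0],[0,0,0,0,0,0]],
  ],
)

```text
t: 12.22
tool_pos: [0.6486, 0.1535, 0.1397]
orientation: [-0.292, 3.127, 0.0]
force: [0.5, -0.7, -0.9]
opening: 0.0136
gripper_force: 15.0
```

arm_command(
  deltas=[
    [[-2.26,2.05,0,0,0,0],[-2.26,2.05,0,0,0,0],[-2.26,2.05,0,0,0,0],[-2.26,2.05,0,0,0,0],[-2.26,2.05,0,0,0,0],[-2.26,2.05,0,0,0,0],[-2.26,2.05,0,0,0,0],[-2.26,2.05,0,0,0,0],[0,0,-1.5,0,0,0],[0,0,-1.5,0,0,0],[0,0,0,0,0,0],[0,0,0,0,0,0]],
  ],
)

```text
t: 13.22
tool_pos: [0.4658, 0.3166, 0.1069]
orientation: [0.292, -3.124, 0.003]
force: [-0.5, -0.4, 0.3]
opening: 0.0141
gripper_force: 15.0
```

arm_command(
  deltas=[
    [[0,0,0,0,0,0],[0,0,0,0,0,0],[0,0,0,0,0,0],[0,0,0,0,0,0],[0,0,0,0,0,0]],
  ],
)

```text
t: 13.63
tool_pos: [0.4679, 0.3175, 0.1097]
orientation: [-0.292, 3.127, 0.001]
force: [-0.1, 0.7, -1.6]
opening: 0.014
gripper_force: 15.0
```

arm_command(
  deltas=[
    [[0,0,-0.5,0,0,0],[0,0,-0.5,0,0,0],[0,0,-0.4,0,0,0],[0,0,-0.3,0,0,0],[0,0,-0.3,0,0,0],[0,0,0,0,0,0],[0,0,0,0,0,0]],
  ],
)

```text
t: 14.22
tool_pos: [0.4673, 0.3174, 0.0888]
orientation: [0.292, -3.127, 0.0]
force: [0.8, -0.2, -1.1]
opening: 0.0141
gripper_force: 15.0
```

arm_command(
  deltas=[
    [[0,0,-0.4,0,0,0],[0,0,-0.4,0,0,0],[0,0,-0.4,0,0,0],[0,0,-0.4,0,0,0],[0,0,-0.4,0,0,0],[0,0,-0.2,0,0,0],[0,0,-0.2,0,0,0],[0,0,0,0,0,0],[0,0,0,0,0,0],[0,0,0,0,0,0]],
  ],
)

```text
t: 15.05
tool_pos: [0.4676, 0.3176, 0.0653]
orientation: [-0.292, 3.128, 0.0]
force: [0.2, -0.2, 0.0]
opening: 0.014
gripper_force: 15.0
```

arm_command(
  deltas=[
    [[0,0,-0.1,0,0,0],[0,0,-0.1,0,0,0],[0,0,-0.05,0,0,0],[0,0,0,0,0,0],[0,0,0,0,0,0],[0,0,0,0,0,0]],
  ],
)

```text
t: 15.55
tool_pos: [0.4676, 0.3175, 0.0627]
orientation: [-0.292, 3.128, 0.0]
force: [0.0, 0.2, -1.0]
opening: 0.0138
gripper_force: 15.0
```

arm_command(
  deltas=[
    [[0,0,0,0,0,0],[0,0,0,0,0,0],[0,0,0,0,0,0],[0,0,0,0,0,0],[0,0,0,0,0,0],[0,0,0,0,0,0],[0,0,0,0,0,0],[0,0,0,0,0,0]],
  ],
  gripper=0.2,
)

```text
t: 16.22
tool_pos: [0.4675, 0.3174, 0.0627]
orientation: [-0.292, 3.128, 0.0]
force: [-0.3, -0.1, -0.8]
opening: 0.0554
gripper_force: 0.0
```

arm_command(
  deltas=[
    [[0,0,2,0,0,0],[0,0,3,0,0,0],[0,0,2,0,0,0],[1.13,-1.02,0,0,0,0],[2.26,-2.05,0,0,0,0],[2.26,-2.05,0,0,0,0],[2.26,-2.05,0,0,0,0],[2.26,-2.05,0,0,0,0],[2.26,-2.05,0,0,0,0],[2.26,-2.05,0,0,0,0],[2.26,-2.05,0,0,0,0],[1.13,-1.02,0,0,0,0]],
  ],
)

```text
t: 17.22
tool_pos: [0.6504, 0.1506, 0.1325]
orientation: [-0.289, 3.127, -0.001]
force: [-0.3, 0.2, -0.2]
opening: 0.0555
gripper_force: 0.0
```

arm_command(
  deltas=[
    [[0,0,-1.5,0,0,0],[0,0,-1.5,0,0,0],[0,0,-1.5,0,0,0],[0,0,0,0,0,0],[0,0,0,0,0,0],[0,0,0,0,0,0],[0,0,0,0,0,0],[0,0,0,0,0,0],[0,0,0,0,0,0]],
  ],
)

```text
t: 17.97
tool_pos: [0.6489, 0.1538, 0.0888]
orientation: [-0.293, 3.126, 0.0]
force: [-0.5, -0.0, -0.1]
opening: 0.0562
gripper_force: 0.0
```

Run:
```python
from h import *
s=monitor.read_state(); c=cam("wrist"); w=eyes.read_camera("wrist"); print(s["tool_pos"],s["opening"])
x,y=proj(c,[[.6487,.1538,.046]])[0].astype(int);print(x,y)
cv2.imwrite("pics/w4.png",w)
k=cam("scene");im=eyes.read_camera("scene"); p=proj(k,[[.4676,.3175,.06]])[0].astype(int)
a=lambda i,x,y:cv2.resize(i[y-60:y+60,x-60:x+60],(400,400),interpolation=cv2.INTER_CUBIC)
cv2.imwrite("pics/chk2.png",np.hstack([cv2.resize(w[100:300,156:356],(400,400)),a(im,*p)]))
```

```text
[0.64887217 0.15380773 0.08878452] 0.056166206579536734
256 217
```

View pics/chk2.png

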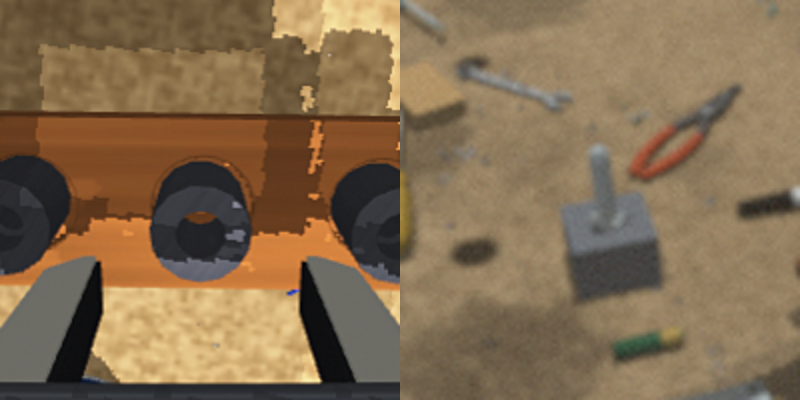

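The picture shows the gauge upright and home in its stand. The bush is centred between the fingers, with its bore at about (257,217) against a predicted (256,217). I'll descend and grip it.

arm_command(
  deltas=[
    [[0,0,-1.5,0,0,0],[0,0,-1.5,0,0,0],[0,0,-1.5,0,0,0],[0,0,-1,0,0,0],[0,0,-0.7,0,0,0],[0,0,-0.6,0,0,0],[0,0,0,0,0,0],[0,0,0,0,0,0],[0,0,0,0,0,0],[0,0,0,0,0,0],[0,0,0,0,0,0]],
  ],
)

```text
t: 18.98
tool_pos: [0.649, 0.1537, 0.0207]
orientation: [-0.292, 3.126, 0.0]
force: [-0.5, 0.4, 0.3]
opening: 0.0554
gripper_force: 0.0
```

arm_command(
  deltas=[
    [[0,0,0,0,0,0],[0,0,0,0,0,0],[0,0,0,0,0,0],[0,0,0,0,0,0],[0,0,0,0,0,0],[0,0,0,0,0,0]],
  ],
  gripper=-1,
  squeeze=15,
)

```text
t: 19.48
tool_pos: [0.6483, 0.1535, 0.0197]
orientation: [-0.292, 3.128, -0.0]
force: [-0.2, 0.1, 1.2]
opening: 0.0345
gripper_force: 15.0
```

arm_command(
  deltas=[
    [[0,0,0.5,0,0,0],[0,0,1,0,0,0],[0,0,2,0,0,0],[0,0,2,0,0,0],[0,0,0.5,0,0,0],[0,0,0,0,0,0],[0,0,0,0,0,0]],
  ],
)

```text
t: 20.07
tool_pos: [0.6484, 0.1536, 0.0798]
orientation: [-0.292, 3.127, 0.0]
force: [0.3, -0.4, -2.5]
opening: 0.0347
gripper_force: 15.0
```

arm_command(
  deltas=[
    [[-1.2,-0.35,0,0,0,0],[-2.4,-0.7,0,0,0,0],[-2.4,-0.7,0,0,0,0],[-2.4,-0.7,0,0,0,0],[-2.4,-0.7,0,0,0,0],[-2.4,-0.7,0,0,0,0],[-2.4,-0.7,0,0,0,0],[-1.2,-0.35,0,0,0,0],[0,0,0,0,0,0],[0,0,0,0,0,0],[0,0,0,0,0,0],[0,0,0,0,0,0]],
  ],
)

```text
t: 21.07
tool_pos: [0.481, 0.1047, 0.0795]
orientation: [-0.293, 3.128, 0.0]
force: [0.7, 0.9, -1.9]
opening: 0.0349
gripper_force: 15.0
```

arm_command(
  deltas=[
    [[0,0,0,0,0,0],[0,0,0,0,0,0],[0,0,0,0,0,0],[0,0,0,0,0,0]],
  ],
)

```text
t: 21.4
tool_pos: [0.4804, 0.1046, 0.0795]
orientation: [0.292, -3.128, 0.0]
force: [0.1, 0.6, -2.2]
opening: 0.0343
gripper_force: 15.0
```

Run:
```python
from h import *
s=monitor.read_state(); c=cam("wrist"); w=eyes.read_camera("wrist"); k=cam("top"); t=eyes.read_camera("top"); print(s["tool_pos"],s["force"],s["opening"])
cv2.imwrite("pics/w5.png",w);
# bush top grey/dark outline in wrist view around its predicted place
P=s["tool_pos"]+[0,0,.0263]; x,y=proj(c,[P])[0]; print("pred top",x,y)
x,y=int(x),int(y); h=w[y-45:y+45,x-60:x+60]; g=h.max(2)
for r in range(0,90,4): print("".join(f"{v//26:x}" for v in g[r,::2]))
```

```text
[0.48042403 0.10460618 0.07952881] [ 0.10362443  0.56073965 -2.22799488] 0.03433765783085039
pred top 256.268061693109 265.9825621184645
999999999999999999711111111111111111111111799999999999999877
999999999999999992111111111111111111111111109999999999999787
999999999975589981111111111111111111111111119999559999998888
999973344444420901111111111111111111111111110902444444335788
934444444444400111111111212112111122211111111300444444444444
444444444444200111112122222211111221111122111100144444444444
444444444444001111211221222111122211111221111110034444444444
444444444442001121121122221112221122222211111110014444444444
444444444430002111221221111111111111122222222220003444444444
444444444420011112121111111111111111111222112111001444444444
444444444300022222122111111111111111111112111122000344444444
444444444000022211211111111111111111111121112212000144444444
444444443000022121111111111111111111111111221112000034444444
444444440000021211112211111111111111111112211112000014444444
444444430000011111121111111111111111111221121111000003444444
444444400000096112211212221111111111111111111169100000444444
444444300000588811111122211111112122344431111888500000244444
444444000000887786112221211112211133341111157788800000044444
111111111111111111111111111111111111111112111111111111111111
222222222222222222222222222222222222112222222222222222221111
222222222222222222211222222222222222222222222222222222222222
222211222222222222222222222222222222222222222222222122222222
222232223222222223322222222322222222222233222222222222222222
```

arm_command(
  deltas=[
    [[0.04,0.03,-0.7,0,0,0],[0,0,-0.7,0,0,0],[0,0,-0.7,0,0,0],[0,0,-0.5,0,0,0],[0,0,0,0,0,0],[0,0,0,0,0,0],[0,0,0,0,0,0],[0,0,0,0,0,0]],
  ],
)

```text
t: 22.17
tool_pos: [0.481, 0.1049, 0.054]
orientation: [-0.292, 3.127, 0.0]
force: [0.3, 0.6, -2.7]
opening: 0.0344
gripper_force: 15.0
```

arm_command(
  deltas=[
    [[0,0,-0.2,0,0,0],[0,0,-0.2,0,0,0],[0,0,-0.2,0,0,0],[0,0,-0.2,0,0,0],[0,0,0,0,0,0],[0,0,0,0,0,0]],
  ],
)

```text
t: 22.67
tool_pos: [0.4804, 0.1048, 0.0454]
orientation: [0.292, -3.127, 0.0]
force: [-1.2, -0.1, -2.2]
opening: 0.0345
gripper_force: 15.0
```

arm_command(
  deltas=[
    [[0,0,-0.15,0,0,0],[0,0,-0.15,0,0,0],[0,0,-0.15,0,0,0],[0,0,-0.15,0,0,0],[0,0,0,0,0,0],[0,0,0,0,0,0]],
  ],
)

```text
t: 23.17
tool_pos: [0.4805, 0.1048, 0.0395]
orientation: [0.292, -3.128, 0.0]
force: [-0.3, 0.2, -2.6]
opening: 0.0345
gripper_force: 15.0
```

Bush bottom at about 0.028, already on the spindle with no force. I'll keep going.

arm_command(
  deltas=[
    [[0,0,-0.2,0,0,0],[0,0,-0.2,0,0,0],[0,0,-0.2,0,0,0],[0,0,-0.2,0,0,0],[0,0,-0.2,0,0,0],[0,0,0,0,0,0],[0,0,0,0,0,0]],
  ],
)

```text
t: 23.75
tool_pos: [0.4805, 0.1048, 0.0294]
orientation: [0.292, -3.127, 0.0]
force: [0.4, -0.5, -1.1]
opening: 0.0345
gripper_force: 15.0
```

arm_command(
  deltas=[
    [[0,0,-0.2,0,0,0],[0,0,-0.2,0,0,0],[0,0,-0.2,0,0,0],[0,0,-0.15,0,0,0],[0,0,0,0,0,0],[0,0,0,0,0,0]],
  ],
)

```text
t: 24.25
tool_pos: [0.4805, 0.1048, 0.022]
orientation: [0.292, -3.128, 0.0]
force: [0.2, -0.6, -1.8]
opening: 0.0345
gripper_force: 15.0
```

arm_command(
  deltas=[
    [[0,0,-0.1,0,0,0],[0,0,-0.08,0,0,0],[0,0,0,0,0,0],[0,0,0,0,0,0],[0,0,0,0,0,0]],
  ],
)

```text
t: 24.67
tool_pos: [0.4807, 0.1049, 0.0204]
orientation: [-0.292, 3.128, -0.0]
force: [-0.3, -0.4, -1.5]
opening: 0.0343
gripper_force: 15.0
```

Within about 0.7 mm of the plate. I'll release and rise.

arm_command(
  deltas=[
    [[0,0,-0.05,0,0,0],[0,0,0,0,0,0],[0,0,0,0,0,0]],
  ],
)

```text
t: 24.92
tool_pos: [0.4808, 0.1049, 0.0199]
orientation: [-0.292, 3.128, -0.0]
force: [0.5, -0.4, -2.3]
opening: 0.0348
gripper_force: 15.0
```

arm_command(
  deltas=[
    [[0,0,0,0,0,0],[0,0,0,0,0,0],[0,0,0,0,0,0],[0,0,0,0,0,0],[0,0,0,0,0,0],[0,0,0,0,0,0]],
  ],
  gripper=0.3,
)

```text
t: 25.42
tool_pos: [0.4808, 0.1049, 0.0199]
orientation: [-0.292, 3.128, -0.0]
force: [0.5, 0.2, 0.2]
opening: 0.0603
gripper_force: 0.0
```

arm_command(
  deltas=[
    [[0,0,0.5,0,0,0],[0,0,1,0,0,0],[0,0,2,0,0,0],[0,0,3,0,0,0],[0,0,4,0,0,0],[0,0,4,0,0,0],[3,2,2,0,0,0],[3,2,0,0,0,0],[3,2,0,0,0,0],[0,0,0,0,0,0],[0,0,0,0,0,0],[0,0,0,0,0,0]],
  ],
)

```text
t: 26.42
tool_pos: [0.5703, 0.1647, 0.185]
orientation: [0.293, -3.127, 0.0]
force: [0.3, 0.2, -0.7]
opening: 0.0603
gripper_force: 0.0
```

Run:
```python
from h import *
c=cam("wrist"); w=eyes.read_camera("wrist"); k=cam("top"); t=eyes.read_camera("top"); s=monitor.read_state(); print(s["tool_pos"],s["force"],s["opening"])
cv2.imwrite("pics/w6.png",w); cv2.imwrite("pics/top6.png",t)
def dark(im,c,P,r):
    x,y=proj(c,[P])[0]; X,Y=int(x),int(y); h=im[max(Y-r,0):Y+r,X-r:X+r]; mx=h.max(2).astype(int); mn=h.min(2).astype(int)
    m=((mx<125)&(mx-mn<32)).astype(np.uint8); n,l,st,ce=cv2.connectedComponentsWithStats(m); i=1+np.argmax(st[1:,4])
    return (x,y),st[i],(ce[i]+[X-r,max(Y-r,0)]).round(1)
for n,P in (("spindle",(.4808,.1049,.046)),("L",(.6366,.2226,.046)),("R",(.6593,.0846,.046))):
    print(n,"wrist",dark(w,c,P,30)[:],"top",dark(t,k,P,14))
```

```text
[0.57016104 0.16437307 0.18559738] [-0.62537532 -0.48553222  0.49965432] 0.06088539478068716
spindle wrist ((np.float64(209.4894707234027), np.float64(77.81019264431036)), array([  11,   11,   43,   43, 1428], dtype=int32), array([211. ,  79.3])) top ((np.float64(275.6796675158949), np.float64(249.012108127581)), array([  0,   0,  28,  28, 784], dtype=int32), array([274.5, 248.5]))
L wrist ((np.float64(298.6153161420033), np.float64(254.24795420539945)), array([  11,    2,   49,   58, 1946], dtype=int32), array([305.9, 249.9])) top ((np.float64(216.81505835894956), np.float64(169.81327558610118)), array([  0,   0,  28,  28, 778], dtype=int32), array([215.6, 168.4]))
R wrist ((np.float64(165.41841203434535), np.float64(251.2328185231677)), array([   0,    3,   60,   57, 2502], dtype=int32), array([170.5, 255.6])) top ((np.float64(286.01120953650513), np.float64(159.4460796137586)), array([  0,   0,  28,  28, 784], dtype=int32), array([285.5, 158.5]))
```

```bash
python3 -c "
from plant import ticket; print(ticket.close_job())"
```

```text
the job is handed in; nothing more can be done
None
```

The job is handed in at about 26 s of the 72 s: the middle bush passed the gauge and stands home on the spindle, the gauge is back home in its stand, and the other two bushes were never touched. The final seating is inferred from tool heights and contact forces rather than a last picture.

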